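Feel out the 16 mm pressing board and set it on the stand

ROBOT

A 6-joint arm with a two-finger parallel gripper is mounted at the origin on a cart in front of the work surface, level with it; the furniture and walls round the work are solid. World frame = base frame: x ahead of the robot, y to its left, z up, the work surface at z = 0. Lengths are in m, angles in rad, forces in N, time in s.
With the tool pointing down it reaches from about 0.35 to 0.85 m from the base axis. Payload 8.1 kg.
Tool frame: the origin (TCP) lies midway between the tips of the shut fingers; the grasp point (between the pads) lies 19 mm behind it (robot.tcp_to_grasp is the distance from the TCP to the grasp point, in m); x points along the fingers, y is the direction in which the jaws open and shut, and the axes are right-handed (so a half turn about x gives the same grasp; the last joint's range is limited). The gripper opens to 93 mm and grips with 3 to 60 N. Pads are 15 mm wide; open, the fingers measure 128 mm over their backs; the gripper's body (75 mm by 188 mm) begins 65 mm behind the grasp point.
Start: joints at [1.052, 0.13, 1.488, -0, 1.523, -0.085], TCP at [0.252, 0.544, 0.219] pointing down, gripper open.
Joint ranges: [-2.96, 2.96], [-0.89, 2.26], [0.02, 2.5], [-1.34, 4.48], [0, 2.73], [-2.66, 2.66]. Speed limits (rad/s): [2.39, 2.39, 2.79, 3.14, 3.14, 3.14].

INTERFACE

Orientations are given as a rotation vector (axis times angle).
In Python, from plant import robot gives the robot as it stands.
- The arm moves only by the tool play_rows, never from a script. Its argument "plan" is a list of rows, each an object with "slide": the shift along the world's x, y, z as a fraction of full scale, a list of three; "roll": the turn about the world's z as a fraction of full scale; "fingers": the gripper command: -1 is shut, 1 is fully open, values between are in proportion. A call has 1 to 20 rows; each row shifts and turns the commanded pose from where the row before left it; what a row does not reach is not made up. Full scale, the value 1, is 30 mm for a shift and 8 degrees for a turn. A row lasts 1/8 s, in which the tool goes at most 62.5 mm and 10.7 degrees, less where a joint would pass 70% of its speed; a pose out of reach is approached as far as the arm can. A call with a number of a shift or a turn outside -1 to 1 is refused whole. A call with a gripper value outside its range is refused whole. The fingers move at their own pace and stop on an object; "squeeze" is the grip in N (left out, the last holds). Time passes only in rows, so rows that do not move let the fingers close. It gives the time, the measured TCP pose, the force and the opening at its end, in the units of the state.
- robot.read_state(): the state, without advancing time (a new reading comes with each control period).
- robot.read_camera(name): name is "side" or "top"; returns the picture (420x560x3 uint8, red, green, blue); there is no depth.
- robot.get_calibration(name): a dict with "fx", "fy", "cx", "cy" (pixels), "R" (3x3) and "t" (3): a world point X has camera coordinates R X + t. Camera axes: x right, y down, z forward; pixel columns grow to the right and rows downward; lengths in m; the calibration is good to about 2 mm. A picture is of the moment at which its call begins. get_calibration takes no time and is no camera call.
- robot.close_job(): hands the job in, once; it reports no verdict.
Trained networks look in the newest picture that a camera, given by its name, has taken for a name from the list of things; names that differ only in an ending like _2 or _b are one class to them, and where a whole thing is asked for, a point or a joint stands for the part that bears it (a point fixed in the world has none). Each returns a list of dicts, best first, with "p" (0 to 1); they miss things now and then, are a little off and sometimes report something else, mostly with a low value. They report only what shows in the picture. A call takes as long as a camera call.
- robot.boxes_of(camera, target): "extent" ([centre column, centre row, width, height] in pixels, round what is visible of it).
- robot.regions_of(camera, target): "region" (420x560 bool, what is visible of it) and "extent" ([centre column, centre row, width, height] in pixels, round what is visible of it).
- robot.mark_of(camera, target): "point" ([column, row] in pixels: a listed point, or the origin of a listed thing).
The state is a dict: "t": time; "q": joint angles; "dq": joint speeds; "joint_torque": joint torques, N m; "tool_pos": TCP position; "orientation": TCP orientation; "force": force on the tool from outside, world axes, zero at the start; "wrist_torque": the same for the moment, N m; "opening": finger opening in m.
Only numpy, scipy, OpenCV 4.12 (cv2) and the standard library are available. Lean on these libraries where they do the work, as an engineer would, in place of code of your own. Each camera call takes 0.05 s, during which the arm holds its last target.

TASK

Four look-alike pressing boards lean in the wooden rack; they are 10, 13, 16 and 19 mm thick, in no known order. Pinch them squarely between the fingers to find the one that is 16 mm thick, lift out only that one and set it down (do not drop it) on the slanted stand, its foot fully down in the V-groove between the fins and its rear face flat on the back. Leave the other three standing in their places in the rack.

Things in the scene. Friction and masses are not known exactly. Their poses are not given: they have to be found in the camera images.
- board_a_mid (a point): Plain plywood pressing board: 70 mm wide (its y), 170 tall (its z, up the board), 10, 13, 16 or 19 mm thick (its x). The four look alike, no two are equally thick, and which is which is not told: it must be felt. 0.08 to 0.26 kg. This point: half-way up and across, 7 mm in from the rear face (the +x one, leaning on the rack) on every board.
- board_b_mid (a point): Plain plywood pressing board: 70 mm wide (its y), 170 tall (its z, up the board), 10, 13, 16 or 19 mm thick (its x). The four look alike, no two are equally thick, and which is which is not told: it must be felt. 0.08 to 0.26 kg. This point: half-way up and across, 7 mm in from the rear face (the +x one, leaning on the rack) on every board.
- board_c_mid (a point): Plain plywood pressing board: 70 mm wide (its y), 170 tall (its z, up the board), 10, 13, 16 or 19 mm thick (its x). The four look alike, no two are equally thick, and which is which is not told: it must be felt. 0.08 to 0.26 kg. This point: half-way up and across, 7 mm in from the rear face (the +x one, leaning on the rack) on every board.
- board_d_mid (a point): Plain plywood pressing board: 70 mm wide (its y), 170 tall (its z, up the board), 10, 13, 16 or 19 mm thick (its x). The four look alike, no two are equally thick, and which is which is not told: it must be felt. 0.08 to 0.26 kg. This point: half-way up and across, 7 mm in from the rear face (the +x one, leaning on the rack) on every board.
- rack_bed: Bed of the wooden rack of four boards, leaning 25 degrees, tops away from the robot. Origin: corner line of ledge and back, mid-length. +x out through the back, y along the ledge, +z up the back. A standing board fills x = -thickness to 0, z = 0 to 170 mm. Ledge 40 mm deep to a lip 10 high; back 22 mm thick, up to z = 78. Bays at y = -129, -43, 43, 129 mm, 80 clear between fins 18 high.
- stand_bed: Bed of the empty one-board stand, leaning 35 degrees; axes and back as the rack's. Its foot is a slick V-groove between fins 40 high, 94 clear: back face x = 0, and a ramp from the origin line (mid-bay) at 45 degrees up to the front (z = -x) to z = 35 mm, front wall to x = -46. A seated board, back flat, stands with its foot at z = its thickness.

How it is judged:
By the outcome, as a careful person would: the job done as asked, in the order asked, and still so for the second after the job is handed in, with the robot touching nothing.
It also fails if it takes over 64 s, if anything falls off the work surface, if the arm or the gripper's body presses on something with over 40 N, if the wrist force passes 120 N, or if a joint passes its speed limit or range.

## Working session

There is one attempt and no reset: what is moved stays moved. The work goes in short steps, Python scripts to look and compute and a tool call to move; the robot and the scene stay as the last step left them, time stands still between calls to the robot, and variables do not carry over. Pictures are saved under pics/ and viewed, and the job is handed in when it is done.

Besides the shell and the picture viewer there is one more tool, called as name([rows], argument=value, ...), one row to a line, values as JSON. play_rows: Moves the arm, as the interface text tells. Its arguments: {"type":"object","properties":{"plan":{"type":"array","items":{"type":"object","properties":{"slide":{"type":"array","items":{"type":"number","minimum":-1,"maximum":1}},"roll":{"type":"number","minimum":-1,"maximum":1},"fingers":{"type":"number"}}}},"squeeze":{"type":"number"}},"required":["plan"]}

```bash
ls; mkdir -p pics
python3 - <<'E'
from plant import robot
import cv2, numpy as np
s=robot.read_state(); print({k:np.round(v,3) for k,v in s.items()})
for c in ("side","top"):
    im=robot.read_camera(c); cv2.imwrite(f"pics/{c}0.png",im[:,:,::-1])
    k=robot.get_calibration(c); print(c,k)
    for t in ("board_a_mid","rack_bed","stand_bed"):
        print(t,[(np.round(m["point"],1),round(m["p"],2)) for m in robot.mark_of(c,t)])
E
```

```text
pics
{'t': np.float64(0.0), 'q': array([ 1.052,  0.131,  1.489, -0.   ,  1.523, -0.085]), 'dq': array([ 0.   , -0.002, -0.   , -0.   , -0.001,  0.   ]), 'joint_torque': array([ 0.0000e+00, -5.5985e+01, -4.9176e+01,  7.7000e-02,  3.5000e-02,
       -0.0000e+00]), 'tool_pos': array([0.252, 0.544, 0.218]), 'orientation': array([ 0.339,  1.544, -0.342]), 'force': array([ 0.709,  0.209, -0.405]), 'wrist_torque': array([-0.02 , -0.025,  0.015]), 'opening': np.float64(0.093)}
side {'fx': 416.0203050478436, 'fy': 416.0203050478436, 'cx': 271.1205402113962, 'cy': 213.6186063737359, 'R': array([[ 0.99845594, -0.0549582 , -0.00808238],
       [-0.04237648, -0.65950438, -0.7505053 ],
       [ 0.03591606,  0.74968898, -0.660815  ]]), 't': array([-0.51067805,  0.04359712,  1.10402374])}
board_a_mid [(array([278.3, 184.9]), 0.74)]
rack_bed [(array([265.5, 204.2]), 0.9)]
stand_bed [(array([258.6, 335.8]), 0.6)]
top {'fx': 466.9031027298636, 'fy': 466.9031027298636, 'cx': 278.9953963297504, 'cy': 197.02858135831224, 'R': array([[ 0.02693323, -0.99959208,  0.00950085],
       [-0.99812204, -0.02741429, -0.05477997],
       [ 0.05501808, -0.0080076 , -0.99845325]]), 't': array([-0.10586346,  0.49129887,  1.00418796])}
board_a_mid [(array([229.3, 177.9]), 0.66), (array([187.9, 174.6]), 0.58)]
rack_bed [(array([212.6, 192.2]), 0.95)]
stand_bed [(array([412.2, 208.2]), 0.61), (array([186.3, 177. ]), 0.36)]
```

View pics/side0.png

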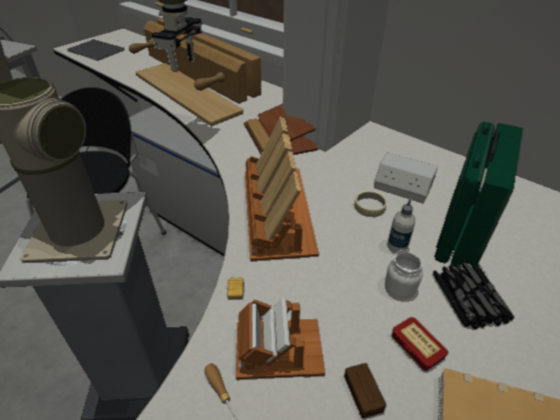

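View pics/top0.png

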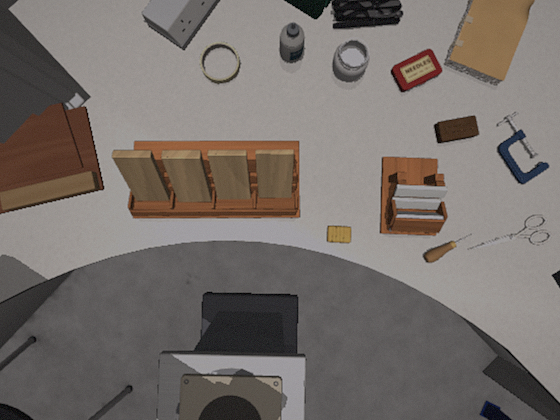

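```bash
cat > h.py <<'E'
from plant import robot
import numpy as np, cv2
C={c:robot.get_calibration(c) for c in("side","top")}
def proj(c,X):
    k=C[c]; p=np.atleast_2d(X)@np.array(k["R"]).T+k["t"]
    return np.c_[k["fx"]*p[:,0]/p[:,2]+k["cx"],k["fy"]*p[:,1]/p[:,2]+k["cy"]]
def tri(us,ut):
    A=[]
    for c,u in(("side",us),("top",ut)):
        k=C[c];K=np.array([[k["fx"],0,k["cx"]],[0,k["fy"],k["cy"]],[0,0,1]])
        A.append(K@np.c_[k["R"],k["t"]])
    X=cv2.triangulatePoints(A[0],A[1],np.array(us,float).reshape(2,1),np.array(ut,float).reshape(2,1)).ravel()
    return X[:3]/X[3]
def bed(o,yaw,lean):
    l=np.radians(lean);c,s=np.cos(yaw),np.sin(yaw);Rz=np.array([[c,-s,0],[s,c,0],[0,0,1]])
    Ry=np.array([[np.cos(l),0,np.sin(l)],[0,1,0],[-np.sin(l),0,np.cos(l)]])
    return Rz@Ry,np.array(o)
E
python3 - <<'E'
from h import *
from scipy.spatial.transform import Rotation as R
print(R.from_rotvec(robot.read_state()["orientation"]).as_matrix().round(3))
print("rack",tri([265.5,204.2],[212.6,192.2]),"stand",tri([258.6,335.8],[412.2,208.2]))
for c in("side","top"):
    im=robot.read_camera(c)
    for n in("rack_bed","stand_bed","board_a_mid"):
        print(c,n,[(np.round(b["extent"]),round(b["p"],2)) for b in robot.regions_of(c,n)])
    x0,y0,w=((225,110,110),(115,130,190))[c=="top"]
    v=cv2.resize(im[y0:y0+int(w*.75)+70,x0:x0+w],None,fx=4,fy=4,interpolation=cv2.INTER_CUBIC)[:600]
    cv2.imwrite(f"pics/{c}_rack.png",v[:,:,::-1])
    x0,y0=((225,285),(370,145))[c=="top"]
    v=cv2.resize(im[y0:y0+100,x0:x0+110],None,fx=6,fy=6,interpolation=cv2.INTER_CUBIC)
    cv2.imwrite(f"pics/{c}_stand.png",v[:,:,::-1])
E
```

```text
[[-0.     0.42   0.907]
 [-0.     0.907 -0.42 ]
 [-1.    -0.    -0.   ]]
rack [0.49965963 0.05172882 0.01915763] stand [ 0.4721155  -0.37504879  0.04455326]
side rack_bed [(array([268., 203.,  48.,  88.]), 0.83)]
side stand_bed [(array([265., 333.,  58.,  67.]), 0.84), (array([268., 206.,  42.,  90.]), 0.6)]
side board_a_mid [(array([280., 182.,  37.,  60.]), 0.83)]
top rack_bed [(array([213., 193., 172.,  47.]), 0.78)]
top stand_bed [(array([416., 207.,  57.,  56.]), 0.88), (array([211., 191., 172.,  54.]), 0.66)]
top board_a_mid [(array([227., 175.,  42.,  48.]), 0.96)]
```

View pics/side_rack.png

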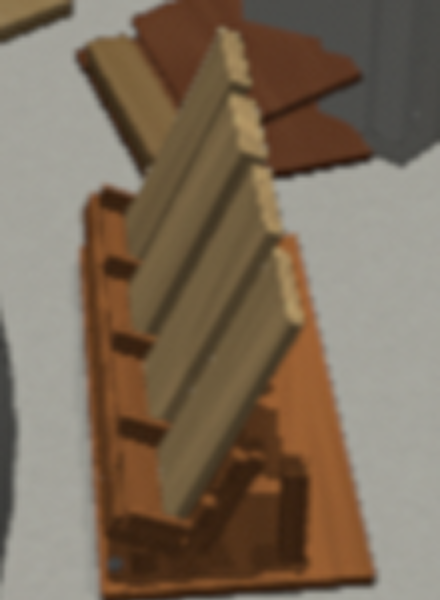

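View pics/top_rack.png

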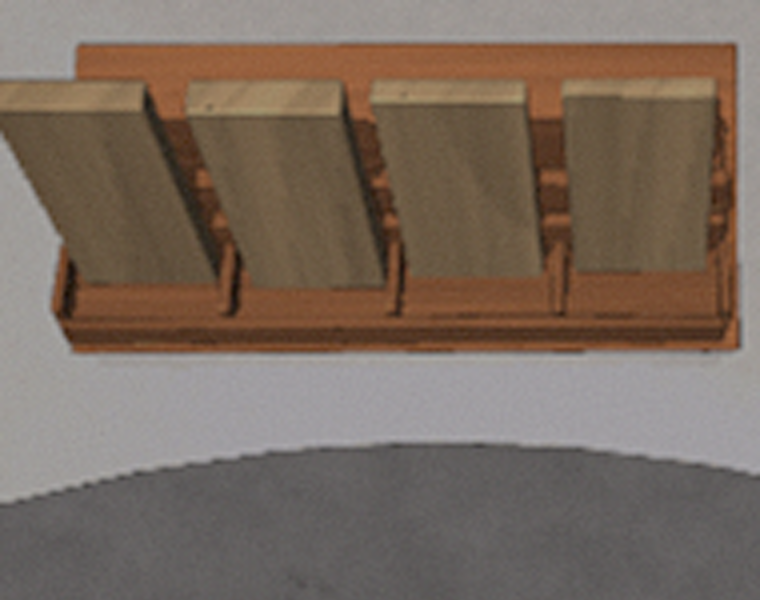

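View pics/side_stand.png

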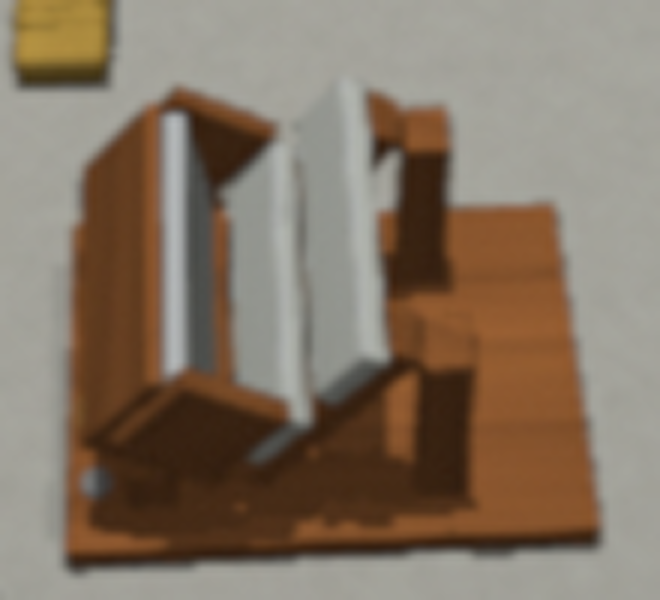

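View pics/top_stand.png

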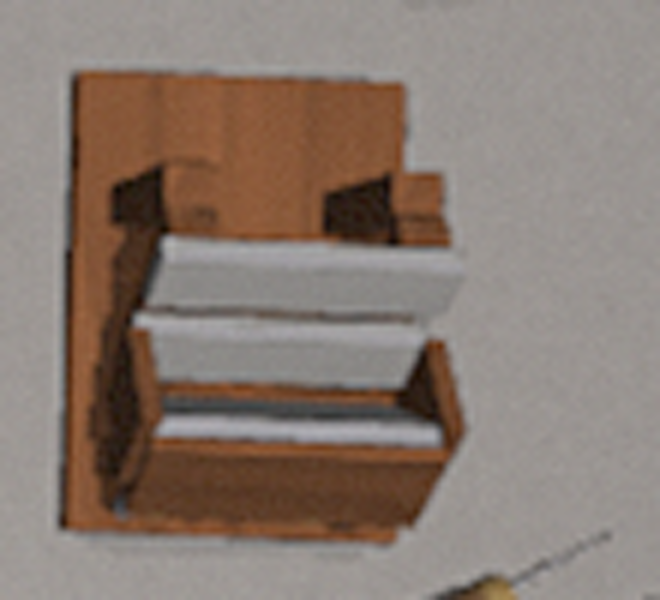

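```bash
cat > fit.py <<'E'
from h import *
from scipy.optimize import least_squares
def px(p,off,s): return (np.array(p,float)+.5)/s-.5+np.array(off)
T=lambda p:px(p,(115,130),4); S=lambda p:px(p,(225,110),4)
bays=[-.129,-.043,.043,.129]
obs=[]
for b,l,r in((-.129,(565,80),(714,78)),(-.043,(372,80),(525,80)),(.043,(188,81),(342,80))):
    obs+=[("top",(0,b+.035,.17),T(l)),("top",(0,b-.035,.17),T(r))]
obs+=[("top",(0,.129-.035,.17),T((145,81)))]
for b,p in zip(bays,((301,322),(281,233),(267,160),(250,85))): obs.append(("side",(0,b-.035,.17),S(p)))
for b,p in zip(bays[3:],((240,32),)): obs.append(("side",(0,b+.035,.17),S(p)))
def res(v):
    Rm,o=bed(v[:3],v[3],25)
    return np.concatenate([proj(c,Rm@np.array(m)+o)[0]-u for c,m,u in obs])
r=least_squares(res,[.5,.05,.02,0],loss="soft_l1")
print("rack",r.x.round(4),"res",res(r.x).reshape(-1,2).round(1).tolist())
np.save("rack.npy",r.x)
# stand: back upper edge slab pieces
T=lambda p:px(p,(370,145),6); S=lambda p:px(p,(225,285),6)
print("backtop", tri(S((385,362)),T((465,255))), tri(S((345,75)),T((163,238))))
print("foldline", tri(S((310,425)),T((425,330))), tri(S((283,140)),T((135,320))))
print("front wall top", tri(S((175,375)),T((440,432))), tri(S((172,110)),T((158,430))))
print("fin", tri(S((160,105)),T((155,445))))
E
python3 fit.py
```

```text
rack [0.494  0.0455 0.0401 0.0284] res [[-0.3, 0.0], [1.2, 0.5], [0.2, 0.0], [0.8, 0.0], [-1.7, -0.2], [-1.2, 0.0], [0.1, -0.2], [0.4, 0.8], [0.4, 0.4], [-0.5, -1.3], [-0.1, -0.1], [-0.4, 0.3]]
backtop [ 0.51928171 -0.42958711  0.09624456] [ 0.51886041 -0.3270631   0.09976584]
foldline [ 0.49638141 -0.42866805  0.06148803] [ 0.49554643 -0.32666943  0.06541341]
front wall top [ 0.45864268 -0.42481181  0.08747072] [ 0.4581517  -0.32919627  0.08821007]
fin [ 0.45361044 -0.32791253  0.0894586 ]
```

```bash
cat > ov.py <<'E'
from h import *
import sys
def ov(o,yaw,tag):
    Rm,o=bed(o,yaw,35)
    L=[]
    w=.047
    for z in(0,.078): L.append([(0,-w,z),(0,w,z)])
    for y in(-w,w): L+= [[(0,y,0),(0,y,.078)],[(0,y,0),(-.035,y,.035)],[(-.046,y,.035),(-.035,y,.035)],[(0,y,.04),(-.046,y,.04)]]
    L+=[[(-.035,-w,.035),(-.035,w,.035)],[(-.046,-w,.04),(-.046,w,.04)],[(.022,-w,.078),(.022,w,.078)]]
    for c in("side","top"):
        im=robot.read_camera(c)[:,:,::-1]
        x0,y0=((225,285),(370,145))[c=="top"]
        v=cv2.resize(im[y0:y0+100,x0:x0+110],None,fx=6,fy=6,interpolation=cv2.INTER_CUBIC).copy()
        for a,b in L:
            p=[tuple(((q-np.array([x0,y0])+.5)*6-.5).round().astype(int).tolist()) for q in proj(c,[Rm@np.array(m)+o for m in(a,b)])]
            cv2.line(v,p[0],p[1],(255,0,255),1)
        cv2.imwrite(f"pics/ov_{c}_{tag}.png",v)
ov([.474,-.378,.036],0.02,sys.argv[1]) if len(sys.argv)==2 else ov([float(a) for a in sys.argv[2:5]],float(sys.argv[5]),sys.argv[1])
E
python3 ov.py 1
```

```text
(no output)
```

View pics/ov_side_1.png

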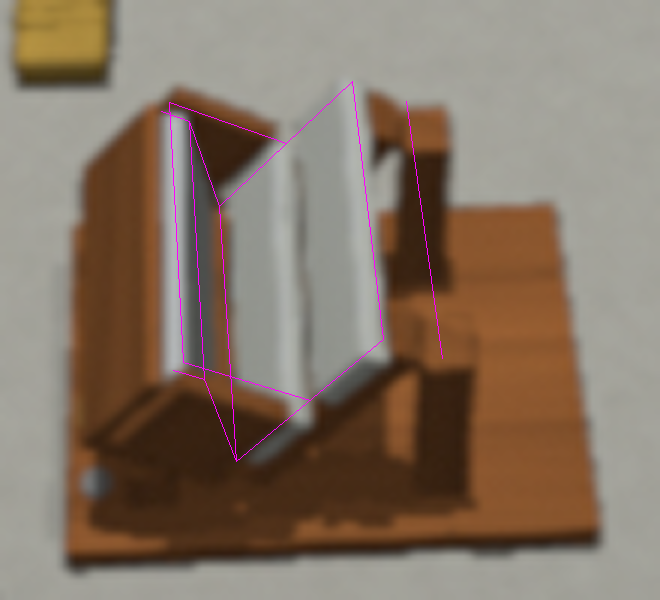

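View pics/ov_top_1.png

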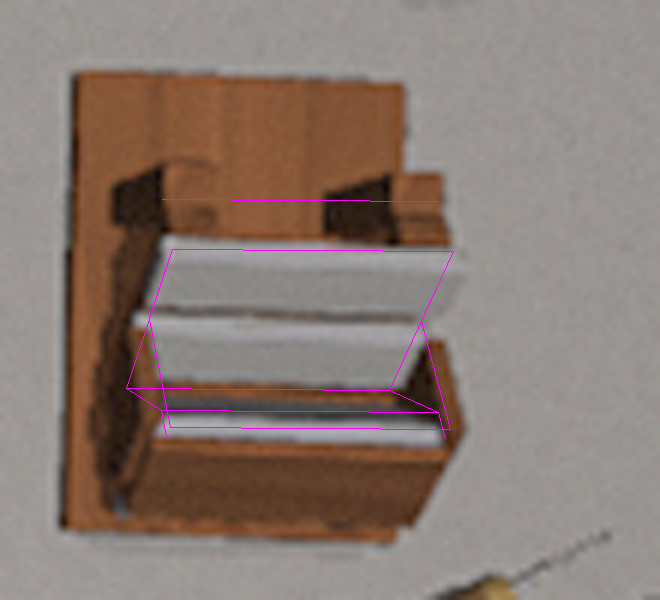

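```bash
cat > fit2.py <<'E'
from h import *
from scipy.optimize import least_squares
def px(p,off,s): return (np.array(p,float)+.5)/s-.5+np.array(off)
T=lambda p:px(p,(370,145),6); S=lambda p:px(p,(225,285),6)
def go(w):
    obs=[("top",(0,w,.078),T((165,259))),("top",(0,-w,.078),T((455,272))),("side",(0,w,.078),S((337,88))),("side",(0,-w,.078),S((362,355))),
     ("top",(-.035,.047,.035),T((162,415))),("top",(-.035,-.047,.035),T((440,424))),("side",(-.035,.047,.035),S((187,115))),("side",(-.035,-.047,.035),S((190,375)))]
    f=lambda v:np.concatenate([proj(c,bed(v[:3],v[3],35)[0]@np.array(m)+v[:3])[0]-u for c,m,u in obs])
    r=least_squares(f,[.474,-.378,.036,0]); print(w,r.x.round(4),f(r.x).reshape(-1,2).round(1).tolist(),r.cost)
for w in(.047,.05): go(w)
E
python3 fit2.py; python3 ov.py 2 .4685 -.378 .036 -.015
```

```text
0.047 [ 0.4699 -0.3776  0.0348 -0.0112] [[1.5, -0.3], [-0.1, -0.7], [1.2, -0.3], [0.4, -1.7], [-0.6, 0.4], [-0.8, 0.7], [-0.9, 1.1], [-0.7, 0.9]] 6.173654217602139
0.05 [ 0.4699 -0.3775  0.0347 -0.0104] [[-0.1, -0.4], [1.3, -0.6], [1.1, -1.5], [0.6, -0.2], [-0.7, 0.4], [-0.9, 0.6], [-0.9, 1.1], [-0.7, 0.9]] 5.594323486425656
```

View pics/ov_side_2.png

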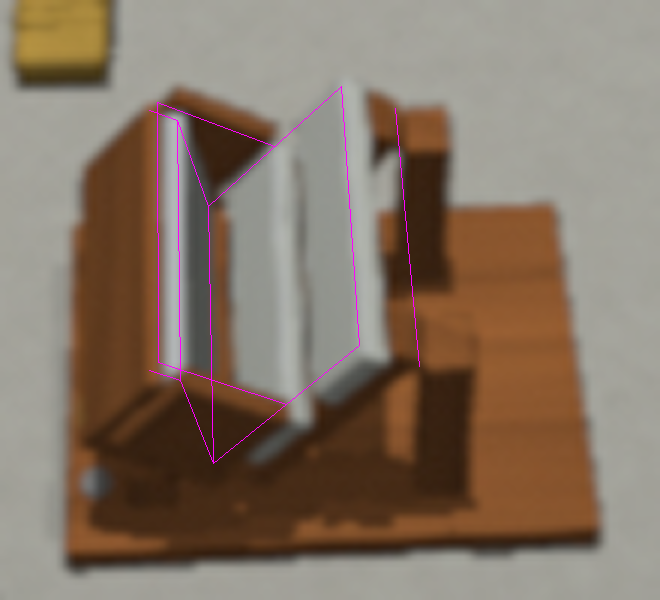

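View pics/ov_top_2.png

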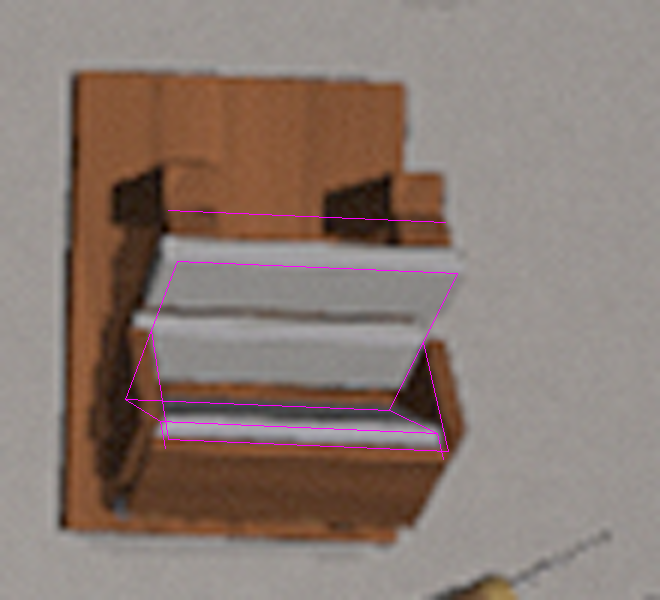

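play_rows([
  {"slide": [0, 0, 1], "roll": 0, "fingers": 1},
  {"slide": [0.76, -0.94, 0], "roll": -0.61, "fingers": 1},
  {"slide": [0.76, -0.94, 0], "roll": -0.61, "fingers": 1},
  {"slide": [0.76, -0.94, 0], "roll": -0.61, "fingers": 1},
  {"slide": [0.76, -0.94, 0], "roll": -0.61, "fingers": 1},
  {"slide": [0.76, -0.94, 0], "roll": -0.61, "fingers": 1},
  {"slide": [0.76, -0.94, 0], "roll": -0.61, "fingers": 1},
  {"slide": [0.76, -0.94, 0], "roll": -0.61, "fingers": 1},
  {"slide": [0.76, -0.94, 0], "roll": -0.61, "fingers": 1},
  {"slide": [0.76, -0.94, 0], "roll": -0.61, "fingers": 1},
  {"slide": [0.76, -0.94, 0], "roll": -0.61, "fingers": 1},
  {"slide": [0.76, -0.94, 0], "roll": -0.61, "fingers": 1},
  {"slide": [0.76, -0.94, 0], "roll": -0.61, "fingers": 1},
  {"slide": [0.76, -0.94, 0], "roll": -0.61, "fingers": 1},
  {"slide": [0, 0, 0], "roll": 0, "fingers": 1},
], squeeze=5)

```text
t: 2.88
tool_pos: [0.5496, 0.1758, 0.2484]
orientation: [1.19, 1.221, -1.19]
force: [0.4, 0.3, -0.2]
opening: 0.0929
```

Run:
```python
from h import *
from scipy.spatial.transform import Rotation as Ro
s=robot.read_state();print(s["t"],s["tool_pos"],s["q"].round(3),Ro.from_rotvec(s["orientation"]).as_matrix().round(3).tolist())
v=np.load("rack.npy");Rm,o=bed(v[:3],v[3],25)
L=[]
for b in(-.129,-.043,.043,.129):
    L+=[[(0,b-.035,.17),(0,b+.035,.17)],[(-.016,b-.035,0),(-.016,b-.035,.17)],[(-.016,b-.035,0),(-.016,b+.035,0)],[(-.04,b-.04,.01),(-.04,b+.04,.01)],[(-.04,b-.04,.018),(0,b-.04,.018)]]
for c in("side","top"):
    im=robot.read_camera(c)[:,:,::-1]
    x0,y0=((205,90),(115,120))[c=="top"]
    v=cv2.resize(im[y0:y0+150,x0:x0+200],None,fx=4,fy=4,interpolation=cv2.INTER_CUBIC).copy()
    for a,b in L:
        p=[tuple(((q-np.array([x0,y0])+.5)*4-.5).round().astype(int).tolist()) for q in proj(c,[Rm@np.array(m)+o for m in(a,b)])]
        cv2.line(v,p[0],p[1],(255,0,255),1)
    cv2.imwrite(f"pics/r1_{c}.png",v)
```

```text
2.875 [0.54963655 0.17583607 0.24838395] [ 0.221  0.058  1.511 -0.     1.573  0.195] [[-0.0, 1.0, 0.026], [-0.001, 0.026, -1.0], [-1.0, -0.0, 0.001]]
```

View pics/r1_side.png

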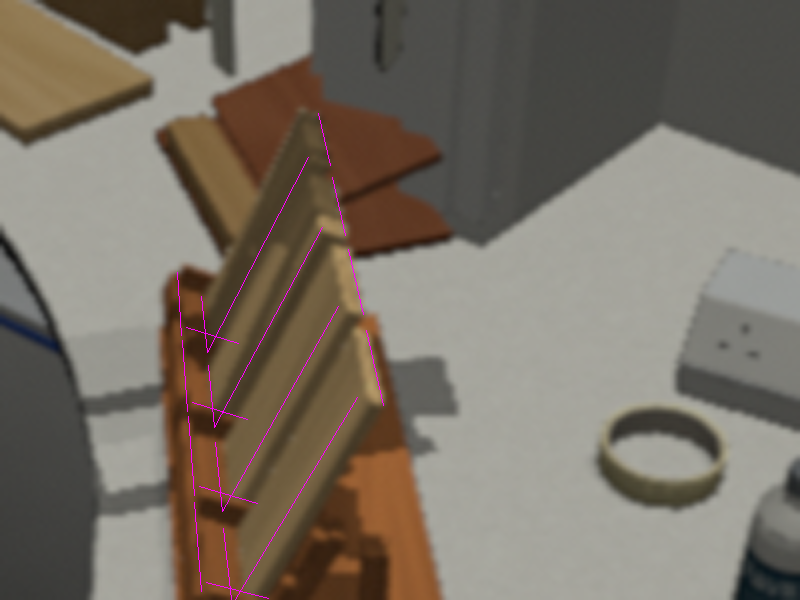

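View pics/r1_top.png

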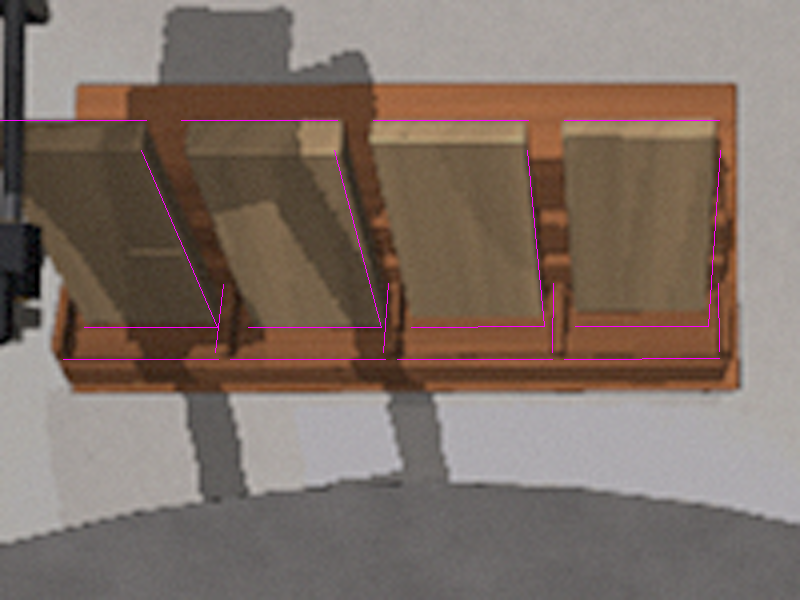

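play_rows([
  {"slide": [0, 0, -1], "roll": 0, "fingers": 1},
  {"slide": [0, 0, -1], "roll": 0, "fingers": 1},
  {"slide": [0.1, 0, -0.55], "roll": 0, "fingers": 1},
  {"slide": [0, 0, 0], "roll": 0, "fingers": 1},
])

```text
t: 3.48
tool_pos: [0.5505, 0.1783, 0.1709]
orientation: [1.185, 1.225, -1.188]
force: [0.1, -0.5, 0.1]
opening: 0.0931
```

Run:
```python
from h import *
for c in("side",):
    im=robot.read_camera(c)[:,:,::-1]
    x0,y0=((205,70),(85,90))[c=="top"]
    v=cv2.resize(im[y0:y0+150,x0:x0+200],None,fx=4,fy=4,interpolation=cv2.INTER_CUBIC).copy()
    cv2.imwrite(f"pics/r2_{c}.png",v)
```

```text
(no output)
```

View pics/r2_side.png

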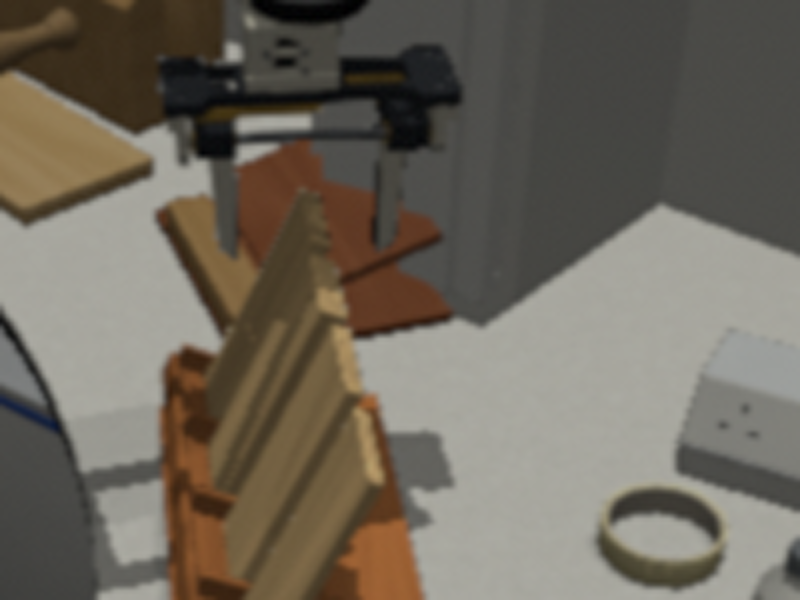

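Fingers (tips at about (235,250) and (385,245) in the crop) straddle the left board. Close lightly.

play_rows([
  {"slide": [0, 0, 0], "fingers": 0},
  {"slide": [0, 0, 0], "fingers": -1},
  {"slide": [0, 0, 0], "fingers": -1},
  {"slide": [0, 0, 0], "fingers": -1},
  {"slide": [0, 0, 0], "fingers": -1},
  {"slide": [0, 0, 0], "fingers": -1},
], squeeze=4)

```text
$.plan[0]: bad value
```

play_rows([
  {"slide": [0, 0, 0], "roll": 0, "fingers": 0},
  {"slide": [0, 0, 0], "roll": 0, "fingers": -1},
  {"slide": [0, 0, 0], "roll": 0, "fingers": -1},
  {"slide": [0, 0, 0], "roll": 0, "fingers": -1},
  {"slide": [0, 0, 0], "roll": 0, "fingers": -1},
  {"slide": [0, 0, 0], "roll": 0, "fingers": -1},
], squeeze=4)

```text
t: 4.28
tool_pos: [0.5515, 0.1778, 0.1721]
orientation: [1.187, 1.223, -1.187]
force: [0.0, 0.2, -0.5]
opening: 0.0375
```

play_rows([
  {"slide": [0, 0, 0], "roll": 0, "fingers": -1},
  {"slide": [0, 0, 0], "roll": 0, "fingers": -1},
  {"slide": [0, 0, 0], "roll": 0, "fingers": -1},
  {"slide": [0, 0, 0], "roll": 0, "fingers": -1},
])

```text
t: 4.78
tool_pos: [0.5515, 0.1778, 0.172]
orientation: [1.187, 1.223, -1.187]
force: [-1.3, -0.6, -0.4]
opening: 0.0278
```

Run:
```python
from h import *
for c in("side",):
    im=robot.read_camera(c)[:,:,::-1]
    x0,y0=((205,70),(85,90))[c=="top"]
    v=cv2.resize(im[y0:y0+150,x0:x0+200],None,fx=4,fy=4,interpolation=cv2.INTER_CUBIC).copy()
    cv2.imwrite(f"pics/r3_{c}.png",v)
```

```text
(no output)
```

View pics/r3_side.png

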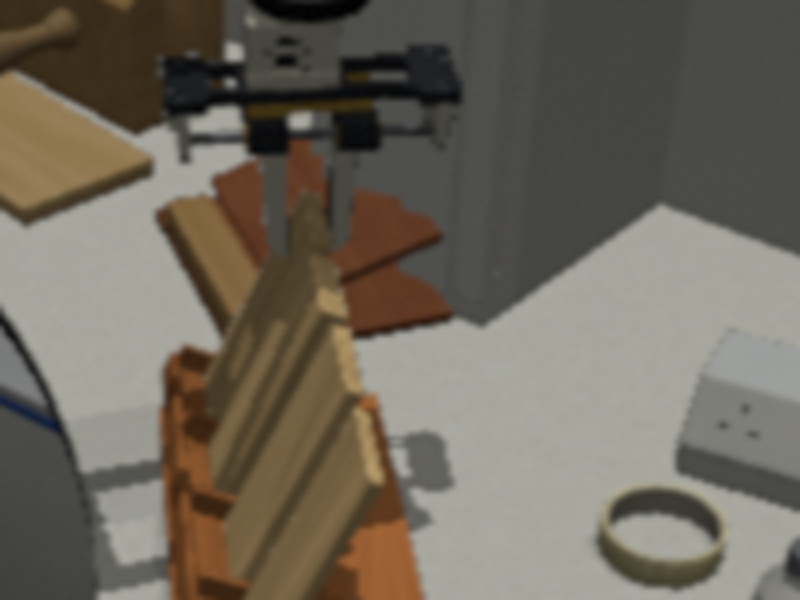

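play_rows([
  {"slide": [0, 0, 0], "roll": 0, "fingers": -1},
  {"slide": [-0.35, 0, 0.15], "roll": 0, "fingers": -1},
  {"slide": [-0.35, 0, 0.12], "roll": 0, "fingers": -1},
  {"slide": [-0.35, 0, 0.09], "roll": 0, "fingers": -1},
  {"slide": [-0.35, 0, 0.06], "roll": 0, "fingers": -1},
  {"slide": [-0.35, 0, 0.04], "roll": 0, "fingers": -1},
  {"slide": [-0.35, 0, 0.02], "roll": 0, "fingers": -1},
  {"slide": [0, 0, 0], "roll": 0, "fingers": -1},
  {"slide": [0, 0, 0], "roll": 0, "fingers": -1},
])

```text
t: 5.95
tool_pos: [0.488, 0.1779, 0.1871]
orientation: [1.187, 1.223, -1.187]
force: [0.1, -1.7, 5.6]
opening: 0.0163
```

Run:
```python
from h import *
for c in("side","top"):
    im=robot.read_camera(c)[:,:,::-1]
    x0,y0=((205,70),(85,90))[c=="top"]
    v=cv2.resize(im[y0:y0+150,x0:x0+200],None,fx=4,fy=4,interpolation=cv2.INTER_CUBIC).copy()
    cv2.imwrite(f"pics/r4_{c}.png",v)
```

```text
(no output)
```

View pics/r4_side.png

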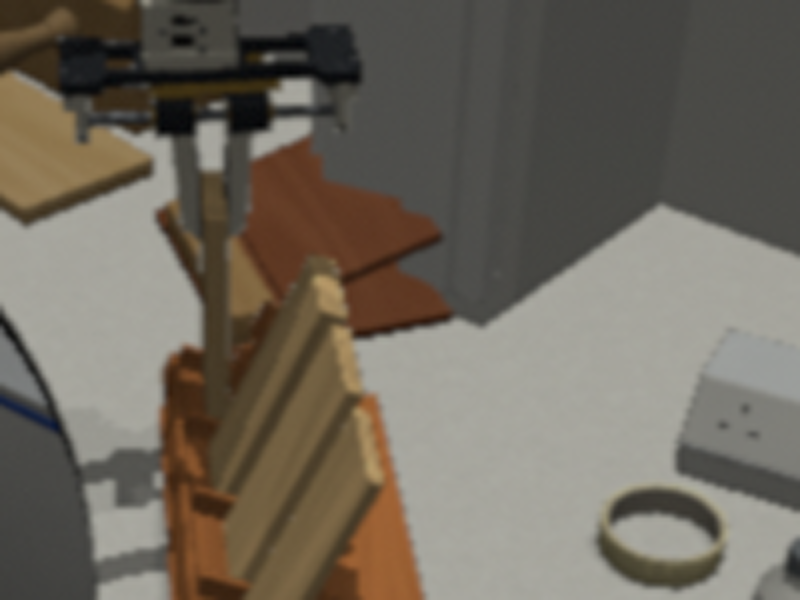

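View pics/r4_top.png

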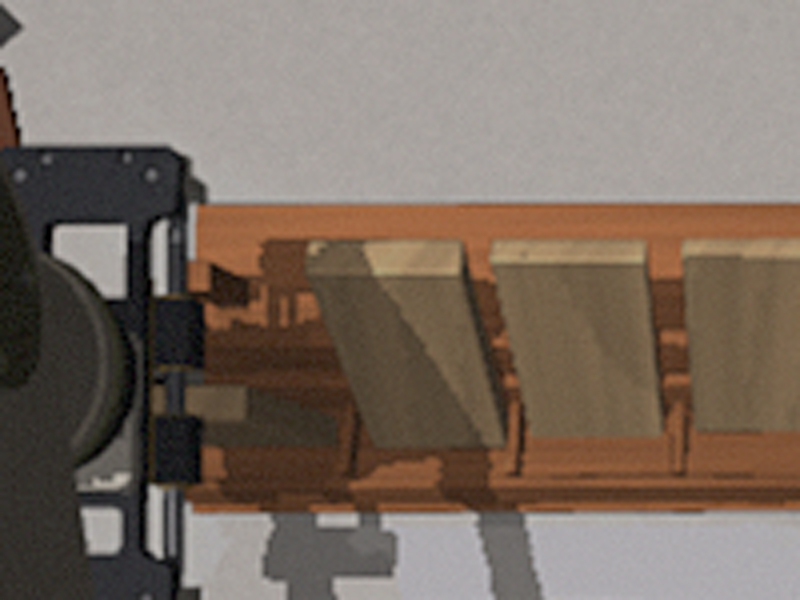

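play_rows([
  {"slide": [0, 0, 0], "roll": 0, "fingers": -1},
  {"slide": [0, 0, 0], "roll": 0, "fingers": -1},
  {"slide": [0, 0, 0], "roll": 0, "fingers": -1},
], squeeze=25)

```text
t: 6.42
tool_pos: [0.4882, 0.1779, 0.1862]
orientation: [1.187, 1.224, -1.188]
force: [0.0, 0.4, 0.5]
opening: 0.0159
```

Square pinch reads 15.9 mm at 25 N, so this is the 16 mm board. Lift it straight out.

play_rows([
  {"slide": [0, 0, 0.5], "roll": 0, "fingers": -1},
  {"slide": [0, 0, 0.8], "roll": 0, "fingers": -1},
  {"slide": [0, 0, 1], "roll": 0, "fingers": -1},
  {"slide": [0, 0, 1], "roll": 0, "fingers": -1},
  {"slide": [0, 0, 1], "roll": 0, "fingers": -1},
  {"slide": [0, 0, 1], "roll": 0, "fingers": -1},
  {"slide": [0, 0, 1], "roll": 0, "fingers": -1},
  {"slide": [0, 0, 0.5], "roll": 0, "fingers": -1},
  {"slide": [0, 0, 0], "roll": 0, "fingers": -1},
])

```text
t: 7.55
tool_pos: [0.489, 0.1779, 0.3917]
orientation: [1.188, 1.222, -1.186]
force: [-0.8, 0.5, -0.7]
opening: 0.0161
```

Run:
```python
from h import *
print(robot.read_state()["q"].round(2))
for c in("side","top"):
    im=robot.read_camera(c)[:,:,::-1]
    cv2.imwrite(f"pics/r5_{c}.png",im)
```

```text
[ 0.25 -0.09  1.4  -0.    1.83  0.22]
```

View pics/r5_side.png

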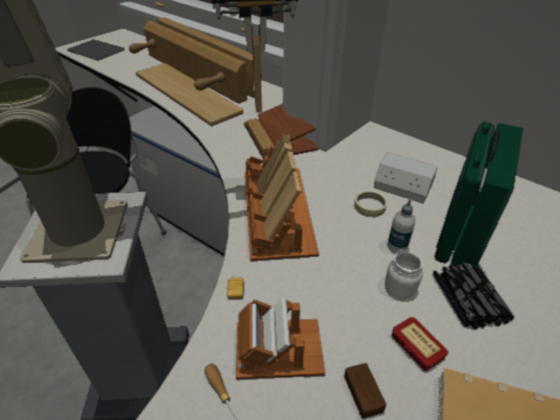

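View pics/r5_top.png

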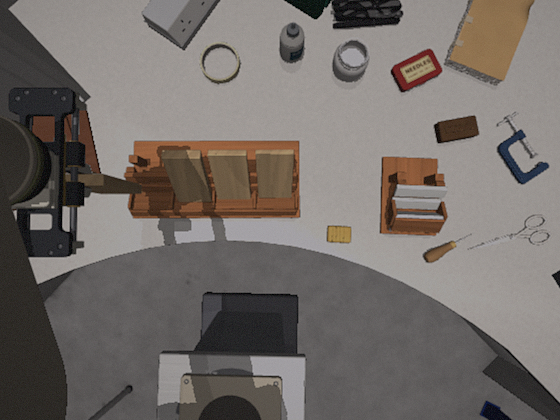

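play_rows([
  {"slide": [0, -0.5, 0], "roll": -0.28, "fingers": -1},
  {"slide": [0, -1, 0], "roll": 0, "fingers": -1},
  {"slide": [0, -1, 0], "roll": 0, "fingers": -1},
  {"slide": [0, -1, 0], "roll": 0, "fingers": -1},
  {"slide": [0, -1, 0], "roll": 0, "fingers": -1},
  {"slide": [0, -1, 0], "roll": 0, "fingers": -1},
  {"slide": [0, -1, 0], "roll": 0, "fingers": -1},
  {"slide": [0, -1, 0], "roll": 0, "fingers": -1},
  {"slide": [0, -1, 0], "roll": 0, "fingers": -1},
  {"slide": [0, -1, 0], "roll": 0, "fingers": -1},
  {"slide": [0, -1, 0], "roll": 0, "fingers": -1},
  {"slide": [0, -1, 0], "roll": 0, "fingers": -1},
  {"slide": [0, -1, 0], "roll": 0, "fingers": -1},
  {"slide": [0, -1, 0], "roll": 0, "fingers": -1},
  {"slide": [0, -1, 0], "roll": 0, "fingers": -1},
  {"slide": [0, -1, 0], "roll": 0, "fingers": -1},
  {"slide": [0, -1, 0], "roll": 0, "fingers": -1},
  {"slide": [0, -1, 0], "roll": 0, "fingers": -1},
  {"slide": [-0.3, -1, 0], "roll": 0, "fingers": -1},
  {"slide": [0, 0, 0], "roll": 0, "fingers": -1},
])

```text
t: 10.15
tool_pos: [0.4776, -0.3794, 0.3887]
orientation: [1.219, 1.206, -1.221]
force: [0.5, 0.0, -1.4]
opening: 0.0158
```

play_rows([
  {"slide": [0, 0, -1], "roll": 0, "fingers": -1},
  {"slide": [0, 0, -1], "roll": 0, "fingers": -1},
  {"slide": [0, 0, -1], "roll": 0, "fingers": -1},
  {"slide": [0, 0, 0], "roll": 0, "fingers": -1},
])

```text
t: 10.65
tool_pos: [0.478, -0.3756, 0.2969]
orientation: [1.218, 1.212, -1.218]
force: [1.2, 0.4, -1.4]
opening: 0.0159
```

```bash
cat > look.py <<'E'
from h import *
import sys
from scipy.spatial.transform import Rotation as Ro
s=robot.read_state();tp=s["tool_pos"];M=Ro.from_rotvec(s["orientation"]).as_matrix();print(tp,np.degrees(np.arctan2(M[1,1],M[0,1])))
o=np.array([.4695,-.378,.0355]);Rm,_=bed(o,-.013,35);w=.047
Ls=[[o+Rm@np.array(a) for a in l] for l in ([(0,-w,0),(0,w,0)],[(0,-w,.078),(0,w,.078)],[(-.035,-w,.035),(-.035,w,.035)])]
B=[]
if len(sys.argv)>2:
    f=-.1394; e=M[:,1]; yv=np.cross([0,0,1],e)
    for sx in(-.008,.008):
        P=[tp+e*sx+yv*a+np.array([0,0,b]) for a,b in((-.035,f),(.035,f),(.035,f+.17),(-.035,f+.17))]
        B+=[[P[i],P[(i+1)%4]] for i in range(4)]
for c in("side","top"):
    im=robot.read_camera(c)[:,:,::-1]
    x0,y0=((190,230),(350,120))[c=="top"]
    v=cv2.resize(im[y0:y0+150,x0:x0+200],None,fx=4,fy=4,interpolation=cv2.INTER_CUBIC).copy()
    for ls,col in((Ls,(255,0,255)),(B,(0,255,0))):
        for l in ls:
            p=[tuple(((q-np.array([x0,y0])+.5)*4-.5).round().astype(int).tolist()) for q in proj(c,l)]
            cv2.line(v,p[0],p[1],col,1)
    cv2.imwrite(f"pics/{sys.argv[1]}_{c}.png",v)
E
python3 look.py s1 b
```

```text
[ 0.478027   -0.37555159  0.29686782] -0.5671877360519616
```

View pics/s1_side.png

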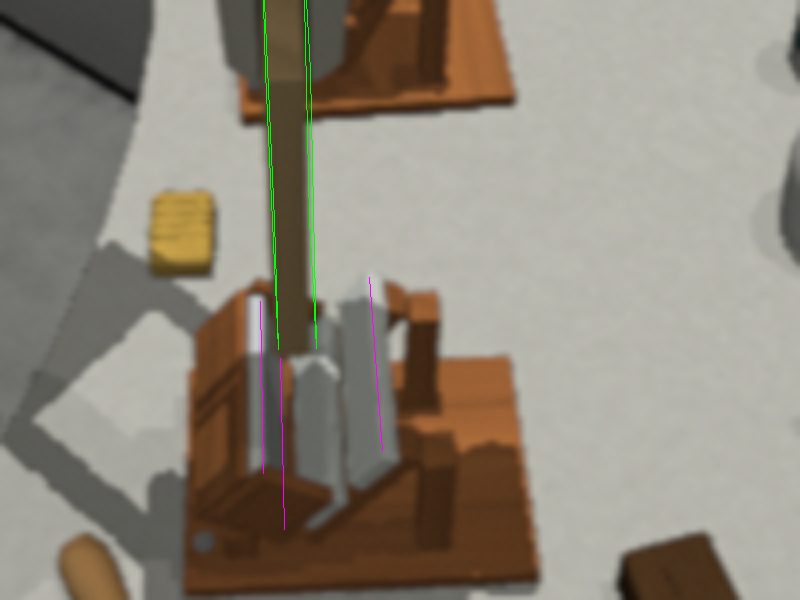

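View pics/s1_top.png

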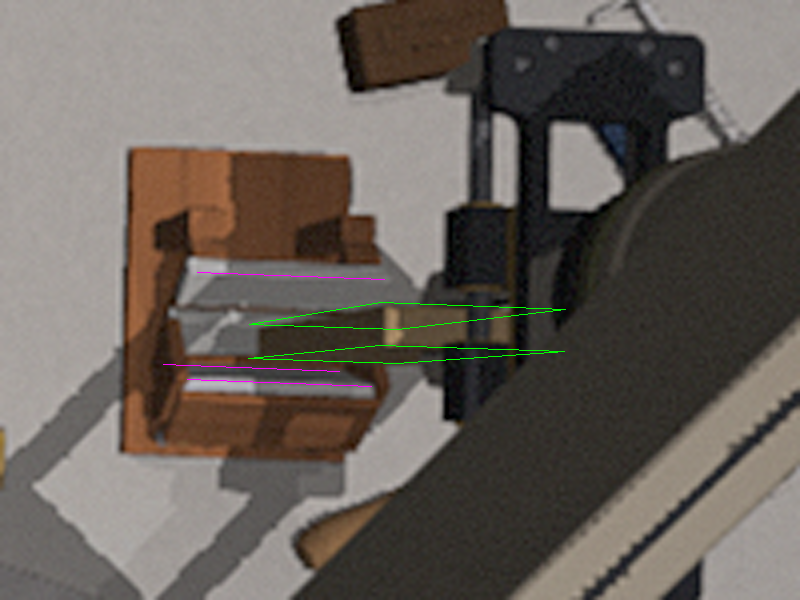

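play_rows([
  {"slide": [0, 0, -0.8], "roll": 0, "fingers": -1},
  {"slide": [0, 0, -0.8], "roll": 0, "fingers": -1},
  {"slide": [0, 0, -0.6], "roll": 0, "fingers": -1},
  {"slide": [0, 0, -0.3], "roll": 0, "fingers": -1},
  {"slide": [0, 0, -0.1], "roll": 0, "fingers": -1},
  {"slide": [0, 0, 0], "roll": 0, "fingers": -1},
])

```text
t: 11.5
tool_pos: [0.4798, -0.3774, 0.2233]
orientation: [1.216, 1.204, -1.216]
force: [0.4, -0.3, -2.5]
opening: 0.0154
```

```bash
python3 look.py s2 b
```

```text
[ 0.47982088 -0.37738659  0.22326318] -0.537723144421454
```

View pics/s2_side.png

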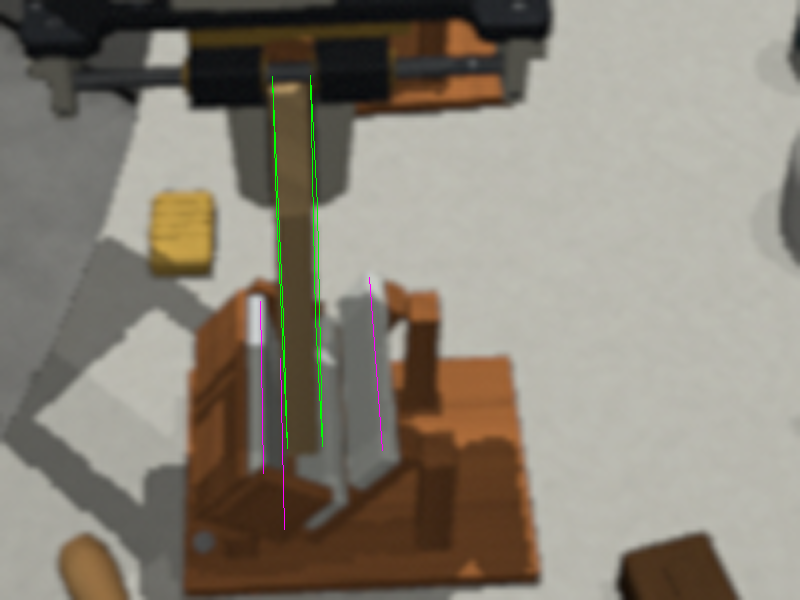

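View pics/s2_top.png

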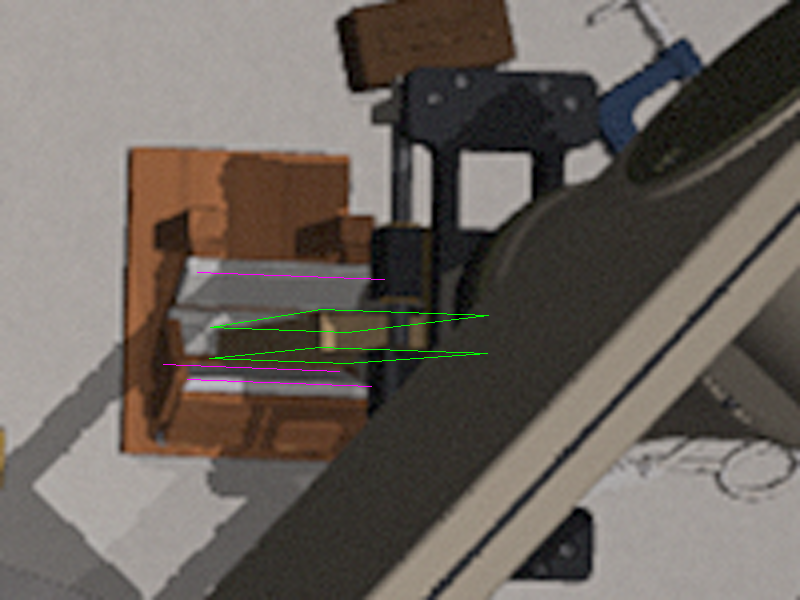

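play_rows([
  {"slide": [0, 0, -0.25], "roll": 0, "fingers": -1},
  {"slide": [0, 0, -0.25], "roll": 0, "fingers": -1},
  {"slide": [0, 0, -0.1], "roll": 0, "fingers": -1},
  {"slide": [0, 0, 0], "roll": 0, "fingers": -1},
], squeeze=15)

```text
t: 12.1
tool_pos: [0.4793, -0.377, 0.2039]
orientation: [1.216, 1.206, -1.216]
force: [-0.1, -0.5, -1.9]
opening: 0.0157
```

play_rows([
  {"slide": [0, 0, -0.1], "roll": 0, "fingers": -1},
  {"slide": [0, 0, 0], "roll": 0, "fingers": -1},
])

```text
t: 12.35
tool_pos: [0.4792, -0.3772, 0.2015]
orientation: [1.216, 1.205, -1.217]
force: [-1.2, -0.4, -1.5]
opening: 0.0162
```

play_rows([
  {"slide": [0, 0, -0.1], "roll": 0, "fingers": -1},
  {"slide": [0, 0, 0], "roll": 0, "fingers": -1},
], squeeze=10)

```text
t: 12.6
tool_pos: [0.4793, -0.3772, 0.1985]
orientation: [1.216, 1.205, -1.216]
force: [-2.3, -0.5, 0.4]
opening: 0.0162
```

play_rows([
  {"slide": [0, 0, -0.1], "roll": 0, "fingers": -1},
  {"slide": [0.2, 0, -0.03], "roll": 0, "fingers": -1},
  {"slide": [0.2, 0, -0.03], "roll": 0, "fingers": -1},
  {"slide": [0.2, 0, -0.04], "roll": 0, "fingers": -1},
  {"slide": [0.2, 0, -0.05], "roll": 0, "fingers": -1},
  {"slide": [0, 0, 0], "roll": 0, "fingers": -1},
], squeeze=4)

```text
t: 13.35
tool_pos: [0.5051, -0.3777, 0.1925]
orientation: [1.216, 1.201, -1.214]
force: [-0.1, -0.8, 5.0]
opening: 0.0221
```

```bash
python3 look.py s3
```

```text
[ 0.50514227 -0.3777139   0.19253386] -0.5081073262572899
```

View pics/s3_side.png

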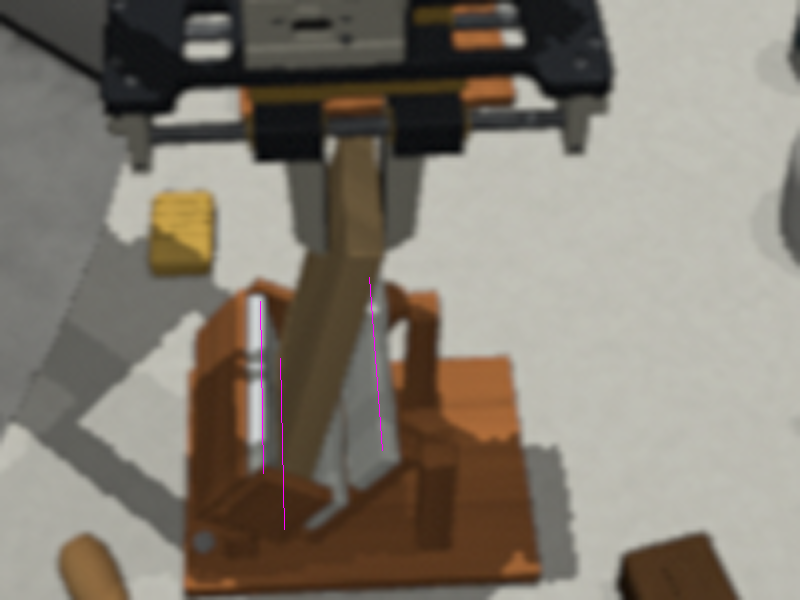

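play_rows([
  {"slide": [0.25, 0, -0.1], "roll": 0, "fingers": -1},
  {"slide": [0.25, 0, -0.1], "roll": 0, "fingers": -1},
  {"slide": [0.25, 0, -0.12], "roll": 0, "fingers": -1},
  {"slide": [0.25, 0, -0.14], "roll": 0, "fingers": -1},
  {"slide": [0, 0, 0], "roll": 0, "fingers": -1},
], squeeze=3)

```text
t: 14.08
tool_pos: [0.5356, -0.3776, 0.1786]
orientation: [1.216, 1.201, -1.214]
force: [2.2, -0.6, 5.2]
opening: 0.0312
```

```bash
python3 look.py s4
```

```text
[ 0.53556555 -0.3775635   0.17859848] -0.49287608489703255
```

View pics/s4_side.png

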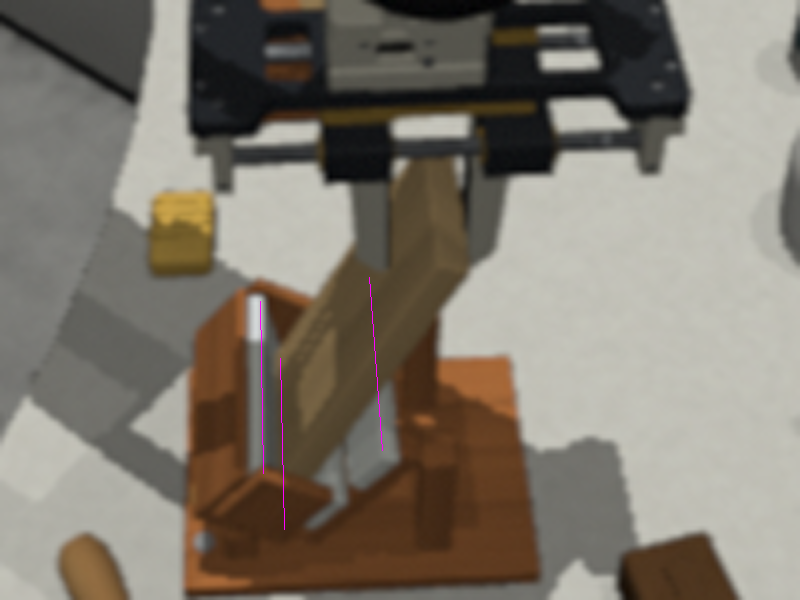

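play_rows([
  {"slide": [0.2, 0, -0.14], "roll": 0, "fingers": -1},
  {"slide": [0.2, 0, -0.14], "roll": 0, "fingers": -1},
  {"slide": [0.2, 0, -0.14], "roll": 0, "fingers": -1},
  {"slide": [0, 0, 0], "roll": 0, "fingers": -1},
])

```text
t: 14.68
tool_pos: [0.5526, -0.3773, 0.1651]
orientation: [1.216, 1.203, -1.215]
force: [3.6, -0.3, 4.1]
opening: 0.0388
```

```bash
python3 look.py s5
```

```text
[ 0.55257756 -0.37725722  0.16508888] -0.5113901033669943
```

View pics/s5_side.png

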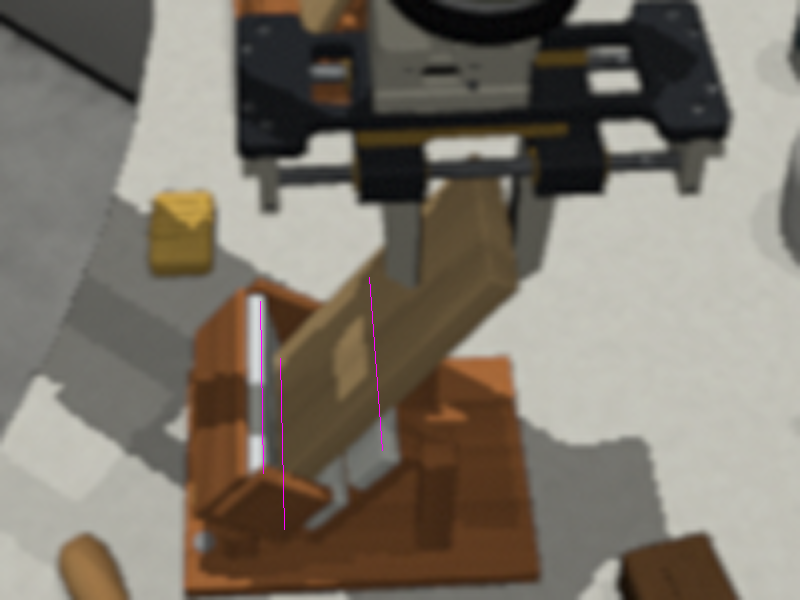

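play_rows([
  {"slide": [0.1, 0, -0.06], "roll": 0, "fingers": -1},
  {"slide": [0.1, 0, -0.06], "roll": 0, "fingers": -1},
  {"slide": [0, 0, 0], "roll": 0, "fingers": -1},
])

```text
t: 15.15
tool_pos: [0.5574, -0.3772, 0.161]
orientation: [1.216, 1.205, -1.216]
force: [2.4, -0.6, 4.9]
opening: 0.0404
```

play_rows([
  {"slide": [0, 0, 0], "roll": 0, "fingers": -0.1},
  {"slide": [0, 0, 0], "roll": 0, "fingers": -0.05},
  {"slide": [0, 0, 0], "roll": 0, "fingers": 0.0},
  {"slide": [0, 0, 0], "roll": 0, "fingers": 0.05},
])

```text
t: 15.65
tool_pos: [0.5572, -0.377, 0.1605]
orientation: [1.216, 1.206, -1.216]
force: [0.1, 0.3, 0.3]
opening: 0.0485
```

```bash
python3 look.py s6
```

```text
[ 0.55723829 -0.37695217  0.16052198] -0.5363827989644294
```

View pics/s6_side.png

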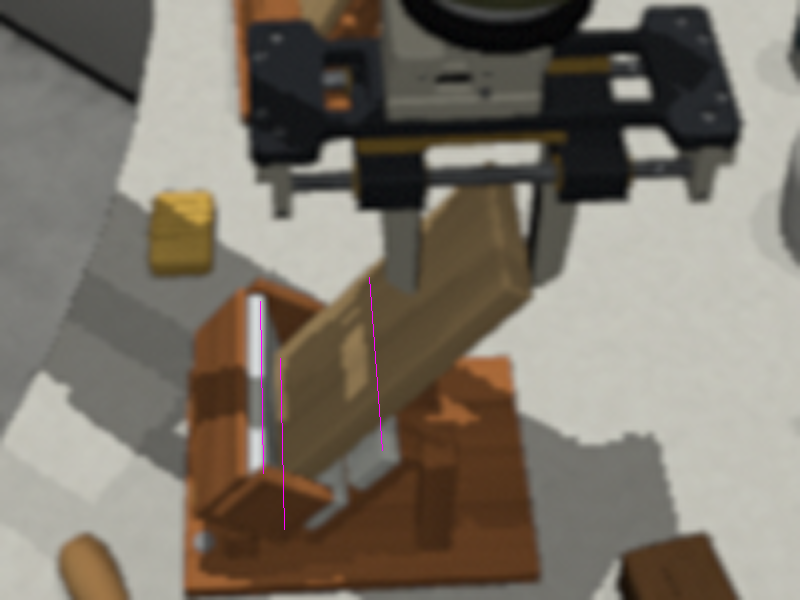

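play_rows([
  {"slide": [0, 0, 0], "roll": 0, "fingers": 0.3},
  {"slide": [0, 0, 0], "roll": 0, "fingers": 0.8},
  {"slide": [0, 0, 0], "roll": 0, "fingers": 0.8},
  {"slide": [0, 0, 0], "roll": 0, "fingers": 0.8},
  {"slide": [0, 0, 0], "roll": 0, "fingers": 0.8},
])

```text
t: 16.38
tool_pos: [0.5576, -0.3772, 0.1611]
orientation: [1.216, 1.205, -1.216]
force: [0.0, 0.6, 0.3]
opening: 0.0836
```

play_rows([
  {"slide": [0, 0, 0.4], "roll": 0, "fingers": 0.8},
  {"slide": [0, 0, 0.8], "roll": 0, "fingers": 0.8},
  {"slide": [0, 0, 1], "roll": 0, "fingers": 0.8},
  {"slide": [0, 0, 1], "roll": 0, "fingers": 0.8},
  {"slide": [0, 0.8, 1], "roll": 0, "fingers": 0.8},
  {"slide": [0, 1, 0], "roll": 0, "fingers": 0.8},
  {"slide": [0, 1, 0], "roll": 0, "fingers": 0.8},
  {"slide": [0, 1, 0], "roll": 0, "fingers": 0.8},
  {"slide": [0, 1, 0], "roll": 0, "fingers": 0.8},
  {"slide": [0, 1, 0], "roll": 0, "fingers": 0.8},
  {"slide": [0, 1, 0], "roll": 0, "fingers": 0.8},
  {"slide": [0, 0, 0], "roll": 0, "fingers": 0.8},
])

```text
t: 17.88
tool_pos: [0.558, -0.1715, 0.2885]
orientation: [1.215, 1.205, -1.213]
force: [-0.8, -0.6, -1.0]
opening: 0.0841
```

```bash
sed -i 's/    f=-.1394.*/    pass/; s/^    for sx in.*/    for sx in(-.016,0):/; s/^        P=\[tp.*/        P=[o+Rm@np.array(m) for m in((sx,-.035,.016),(sx,.035,.016),(sx,.035,.186),(sx,-.035,.186))]/' look.py; python3 look.py s7 b
python3 - <<'E'
from h import *
for c in("side","top"): cv2.imwrite(f"pics/f_{c}.png",robot.read_camera(c)[:,:,::-1])
E
```

```text
[ 0.55797378 -0.1714528   0.28845512] -0.38938854011361923
```

View pics/s7_side.png

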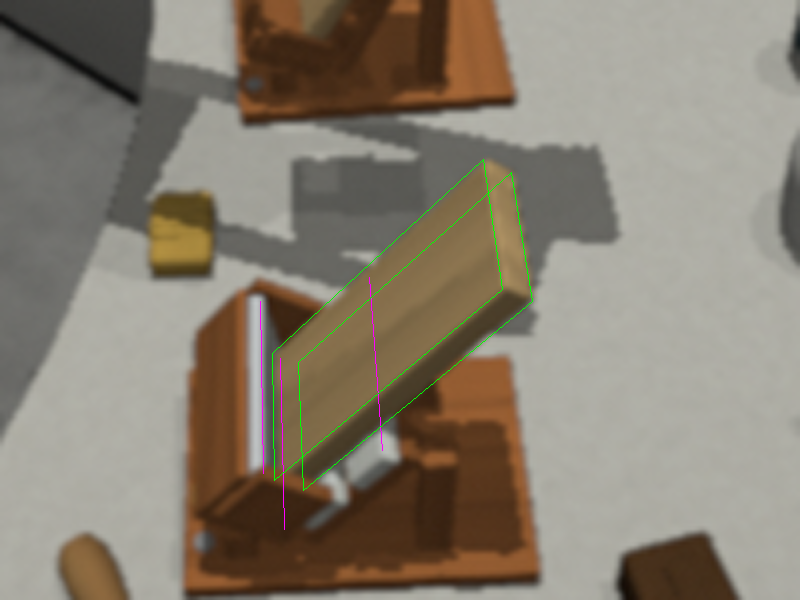

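View pics/s7_top.png

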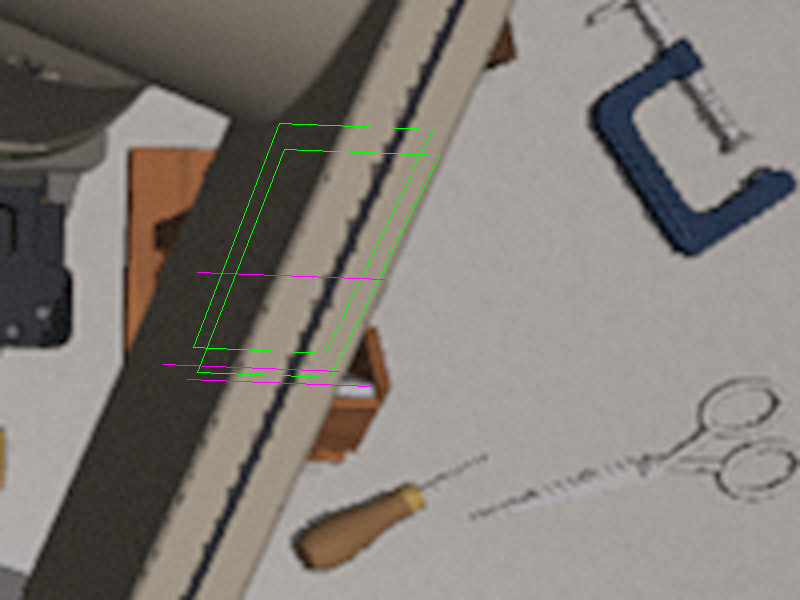

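View pics/f_side.png

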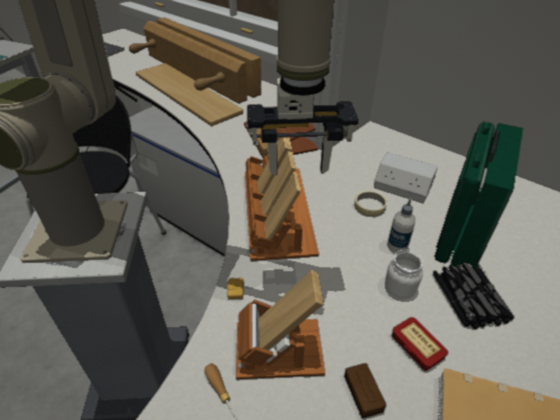

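play_rows([
  {"slide": [0, 1, 0.5], "roll": 0, "fingers": 0.8},
  {"slide": [0, 1, 0.5], "roll": 0, "fingers": 0.8},
  {"slide": [0, 1, 0], "roll": 0, "fingers": 0.8},
  {"slide": [0, 1, 0], "roll": 0, "fingers": 0.8},
  {"slide": [0, 1, 0], "roll": 0, "fingers": 0.8},
  {"slide": [0, 1, 0], "roll": 0, "fingers": 0.8},
  {"slide": [0, 1, 0], "roll": 0, "fingers": 0.8},
  {"slide": [0, 1, 0], "roll": 0, "fingers": 0.8},
  {"slide": [0, 1, 0], "roll": 0, "fingers": 0.8},
  {"slide": [0, 1, 0], "roll": 0, "fingers": 0.8},
  {"slide": [0, 1, 0], "roll": 0, "fingers": 0.8},
  {"slide": [0, 1, 0], "roll": 0, "fingers": 0.8},
  {"slide": [0, 0, 0], "roll": 0, "fingers": 0.8},
])

```text
t: 19.7
tool_pos: [0.5577, 0.1877, 0.3168]
orientation: [1.215, 1.206, -1.215]
force: [0.1, -0.2, 0.3]
opening: 0.0836
```

```bash
python3 look.py s8 b
python3 - <<'E'
from h import *
for c in("top",): cv2.imwrite(f"pics/f2_{c}.png",robot.read_camera(c)[:,:,::-1])
E
```

```text
[0.55774788 0.18772678 0.31676108] -0.4574419439178542
```

View pics/s8_top.png

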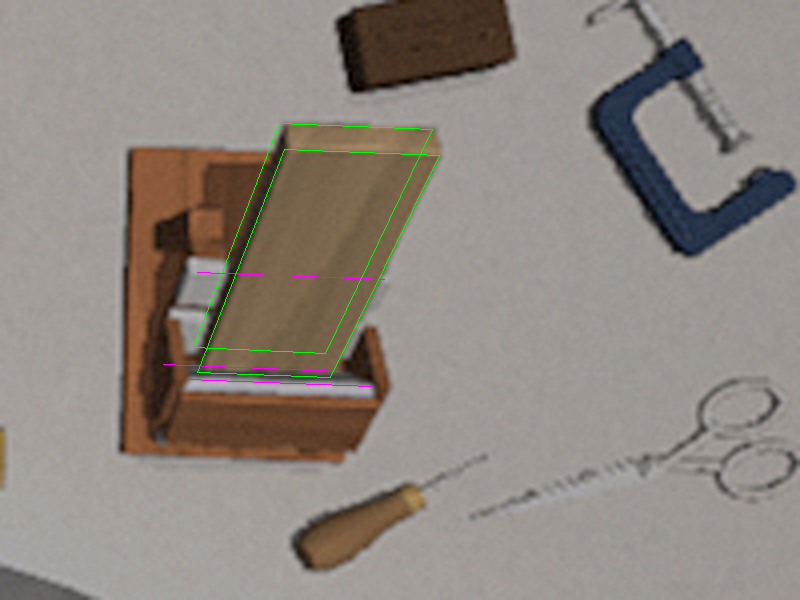

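View pics/f2_top.png

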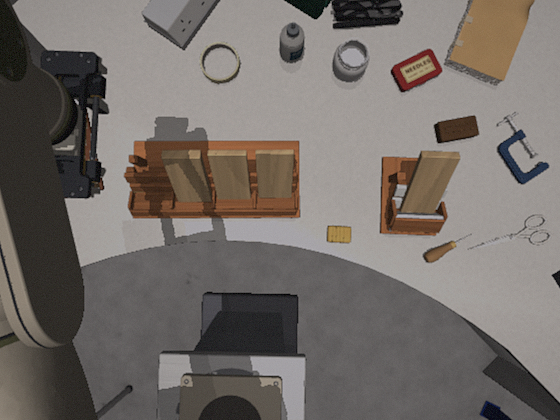

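The board matches the seated model in both views, and the other three boards are still in their bays. The arm is clear, so I'm handing in.

```bash
python3 -c "
from plant import robot
print(robot.close_job())"
```

```text
the job is handed in; nothing more can be done
None
```

The 16 mm board was the one in the rack's left end bay (+y). It now sits in the stand, and I handed the job in at about 20 s.

- **Finding it:** I tipped it upright between the fingers and pinched it squarely. It read 16.3 mm at 4 N and 15.9 mm at 25 N. I did not pinch the other three. The pictures suggested which bay to try first, and no other thickness would fit that reading.
- **Placing it:** I lowered it into the V-groove until it made light contact, about 2 to 3 N at the wrist. I then leaned it back between loosely closed fingers until it lay on the back, and only then opened them. The wrist read about 0 N once the grip was loosened, with the fingers still around the board.
- **Last checks:** With the arm clear, the board's outline matched the seated model (rear face on the back, foot at 16 mm) to about 1 to 2 pixels in both cameras, roughly 2 to 4 mm. I have no finer check that it sits flush than that. The other three boards stand in their bays, and none of my checks failed or disagreed.

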